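Dispense one parts tin and slide it onto the cork pad

TASK

Get out one parts tin for the next watch: press the dispenser's plunger all the way down once, so that a single tin comes out, and let the plunger come back up. Then nudge that tin aside with the fingertips, sliding it flat over the bench without picking it up, until it lies wholly on the square cork pad. Leave the other tins in the dispenser and everything else on the bench where it is.

Things in the scene. Friction and masses are not known exactly. Their poses are not given: they have to be found in the camera images.
- dispenser: tin dispenser fixed to the bench. Origin: on the bench (z 0), on the vertical axis of its magazine, a square grey shaft 41 mm tall and 48 by 48 mm outside, with a slot down the front, holding 3 stacked tins. Its front is -x (turned at most 20 degrees from facing the robot), with an exit gap at bench level. Behind (+x, 24 to 96 mm, 56 mm wide, 44 mm tall) is the pump housing, plunger on top
- exit_spot (a point): point on the bench 61.5 mm in front (dispenser's -x) of the magazine axis, where the centre of the ejected tin ends when the plunger has been pressed fully; the tin slides there flat on the bench, about 2.6 mm per mm of plunger travel after the first millimetre or two, and is then 19 mm clear of the magazine's front face
- plunger_cap (a point): centre of the top face of the plunger's round black cap, 34 mm in diameter, at rest 86 mm above the bench and 60 mm behind (+x of the dispenser) the magazine axis; moves down with the plunger, 42 mm above the housing's top at rest
- plunger (a joint): plunger travel in m: 0 is up at rest, 0.025 is fully down (a firm stop). A spring brings it back up when let go; it takes about 4 N to start and 8 to 12 N to reach the bottom. When it comes up the next tin drops into place, so each further press ejects one more
- tin_1: the lowest tin in the magazine, the one that comes out: a closed round aluminium parts tin, 36 mm in diameter, 12 mm tall, about 30 g; origin at the centre of its underside; it slides on the bench when pushed (its yaw is arbitrary)
- tin_2: the second tin from below in the magazine, same size as tin_1; stays in the magazine
- tin_3: the third, topmost tin from below in the magazine, same size as tin_1; stays in the magazine
- square_pad: flat SQUARE cork pad lying on the bench mat, 80 mm by 80 mm, 1 mm thick without any edge to catch on (tins slide onto it freely, their underside staying at bench height); origin at its centre, x and y along its sides. It lies to the left or right of the dispenser's front, the round pad on the other side
- round_pad: flat ROUND cork pad, 80 mm in diameter, same cork; not to be used; origin at its centre
- screwdriver: bystander: watchmaker's screwdriver 140 mm long, lying across in front of the robot, about 400 mm ahead of it; origin under its middle; loose, to be left alone
- blower: bystander: black rubber dust blower with an upright nozzle, 52 mm wide, 85 mm tall, standing; origin under its centre; loose, to be left alone
- loupe: bystander: black eyepiece loupe, a cone 38 mm wide at the top, 30 mm tall; origin under its centre; loose, to be left alone
- jar: bystander: small glass jar with a metal cap, 44 mm wide, 50 mm tall; origin under its centre; loose, to be left alone
- watch: bystander: steel wristwatch lying flat, 156 mm long with its opened bracelet, case 40 mm wide and 10 mm thick; origin under the case; loose, to be left alone
- bowl: bystander: small white ceramic bowl, 60 mm wide, 25 mm tall; origin under its centre; loose, to be left alone
- holder: bystander: dark wooden movement ring, 44 mm outside, 28 mm inside, 16 mm tall; origin under its centre; loose, to be left alone
Not all that is in view belongs to the job. What is shaped like the dispenser but blue is not meant.

How it is judged:
By the outcome, as a careful person would: the job done as asked, in the order asked, and still so for the second after the job is handed in, with the robot touching nothing.
It also fails if it takes over 61 s, if anything falls off the work surface, if the arm or the gripper's body presses on something with over 40 N, if the wrist force passes 120 N, or if a joint passes its speed limit or range.

ROBOT

A 7-joint arm with a two-finger parallel gripper is mounted at the origin on the work surface. World frame = base frame: x ahead of the robot, y to its left, z up, the work surface at z = 0. Lengths are in m, angles in rad, forces in N, time in s.
With the tool pointing down it reaches from about 0.4 to 0.875 m from the base axis. Payload 6.5 kg.
Tool frame: the origin (TCP) lies on the mounting face of the last link; the fingertips stand 166 mm ahead of it and the grasp point (between the pads) lies 147 mm ahead of it; z points along the fingers, y is the line along which they close (so a half turn about z gives the same grasp; the last joint's range is limited). The gripper opens to 88 mm and grips with 3 to 60 N. Pads are 18 mm wide; open, the fingers measure 123 mm over their backs; the gripper's body (75 mm by 187 mm) begins 45 mm behind the grasp point.
Start: joints at [-1.172, 0.536, -0.004, 1.538, 0.003, 1.067, -0.071], TCP at [0.291, 0.581, 0.405] pointing down, gripper open.
Joint ranges: [-2.7, 2.7], [-0.37, 2.16], [-1.27, 1.26], [0.24, 2.4], [-1.31, 4.45], [0.19, 1.91], [-2.76, 2.76]. Speed limits (rad/s): [2.39, 2.39, 3.14, 3.14, 3.14, 3.14, 3.14].

INTERFACE

Orientations are given as [roll, pitch, yaw] about the fixed x, y, z axes, in that order (R = Rz(yaw) Ry(pitch) Rx(roll)).
In Python, from cell import env gives the robot as it stands. The module is installed in compiled form; this text tells all that it offers.
- The arm moves only by the tool move_arm, never from a script. Its argument "rows" is a list that holds one entry, the list of rows, each a list of 7 numbers: the shift along the tool's x, y, z in cm, then the turn, a rotation vector about the tool's x, y, z in degrees, then the opening, from -1 (shut) to 1 (fully open). A call has 1 to 5 rows; each row shifts and turns the commanded pose from where the row before left it, along the tool's axes as they then stand; what a row does not reach is not made up. A row lasts 1/10 s, in which the tool goes at most 50 mm and 8.59 degrees, less where a joint would pass 70% of its speed; a pose out of reach is approached as far as the arm can. A call is refused whole if a number of a shift passes 5 or a number of a turn 8.59, either way. A call with a gripper value outside its range is refused whole. The fingers move at their own pace and stop on an object; "force" is the grip in N (left out, the last holds). Time passes only in rows, so rows that do not move let the fingers close. It gives the time, the measured TCP pose, the force, the opening and the grip force at its end, in the units of the state.
- env.get_state(): the state, without advancing time (a new reading comes with each control period).
- env.read_camera(name): name is "side" or "top"; returns a dict with "image" (480x640x3 uint8, red, green, blue), "fov_y" (degrees; the focal length in pixels is half the picture's height over the tangent of half this angle, whatever the lens; pixels are square), "cx", "cy" (the principal point, pixels), "R" (3x3) and "t" (3): a world point X has camera coordinates R X + t. Camera axes: x right, y down, z forward; pixel columns grow to the right and rows downward; lengths in m; the calibration is good to about 2 mm. A picture is of the moment at which its call begins. There is no depth.
- env.sign_off(): hands the job in; it is judged then, once.
The state is a dict: "t": time; "joint_positions": joint angles; "qvel": joint speeds; "effort": joint torques, N m; "tcp_pos": TCP position; "ee_rot": TCP orientation; "contact_force": force on the tool from outside, world axes, zero at the start; "wrist_torque": the same for the moment, N m; "gripper_width": finger opening in m; "grasp_force": force on a finger pad.
Only numpy, scipy, OpenCV 4.12 (cv2) and the standard library are available. Lean on these libraries where they do the work, as an engineer would, in place of code of your own. Each camera call takes 0.05 s, during which the arm holds its last target. There are 200 camera calls.

## Working session

There is one attempt and no reset: what is moved stays moved. The work goes in short steps, Python scripts to look and compute and a tool call to move; the robot and the scene stay as the last step left them, time stands still between calls to the robot, and variables do not carry over. Pictures are saved under pics/ and viewed, at most 10 in all, crops included, and the job is handed in when it is done.

Besides the shell and the picture viewer there is one more tool, called as name([rows], argument=value, ...), one row to a line, values as JSON. move_arm: Moves the arm, as the interface text tells. Its arguments: {"type":"object","properties":{"rows":{"type":"array","items":{"type":"array","items":{"type":"array","items":{"type":"number"}}}},"force":{"type":"number"}},"required":["rows"]}

```bash
mkdir -p pics
cat > h.py <<'E'
import numpy as np, cv2
from cell import env
def cam(n,save=None):
    c=env.read_camera(n)
    if save: cv2.imwrite(save,c["image"][:,:,::-1])
    return c
def ray(c,u,v):
    f=240/np.tan(np.radians(c["fov_y"])/2)
    R=np.array(c["R"]);t=np.array(c["t"])
    return -R.T@t, R.T@np.array([(u-c["cx"])/f,(v-c["cy"])/f,1])
def onz(c,u,v,z=0):
    o,d=ray(c,u,v); return o+d*(z-o[2])/d[2]
def proj(c,X):
    f=240/np.tan(np.radians(c["fov_y"])/2)
    p=np.array(c["R"])@np.array(X)+np.array(c["t"]); return f*p[0]/p[2]+c["cx"],f*p[1]/p[2]+c["cy"]
E
python3 - <<'E'
from h import *
for n in("top","side"):
    c=cam(n,f"pics/{n}0.png"); print(n,c["fov_y"],c["cx"],c["cy"],ray(c,320,240))
s=env.get_state(); print(s["t"],s["tcp_pos"],s["ee_rot"],s["gripper_width"])
E
```

```text
top 51.967877651746086 314.1696070369009 238.28507011001173 (array([ 0.35310668, -0.0081159 ,  1.07902306]), array([ 0.19501339, -0.02560711, -0.98054392]))
side 46.73592228931519 327.9869808011822 233.95609301205477 (array([-0.05328356, -0.75796652,  0.78955709]), array([ 0.5050368 ,  0.62914076, -0.59113863]))
0.1 [0.29122726 0.5807786  0.40393078] [-3.14003460e+00  1.36311037e-04  2.67685838e+00] 0.08845090742744431
```

View pics/top0.png

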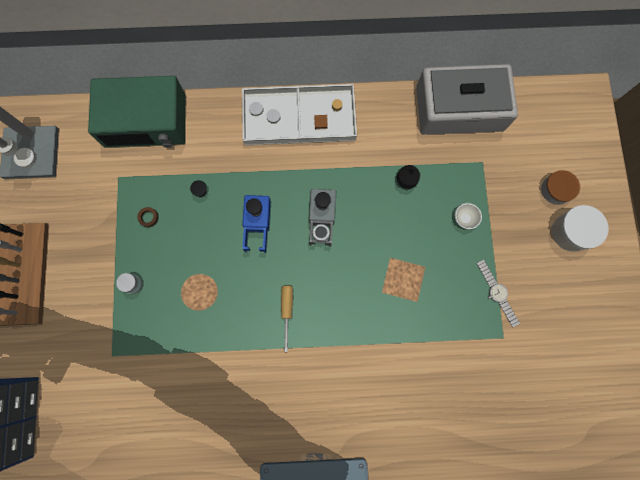

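View pics/side0.png

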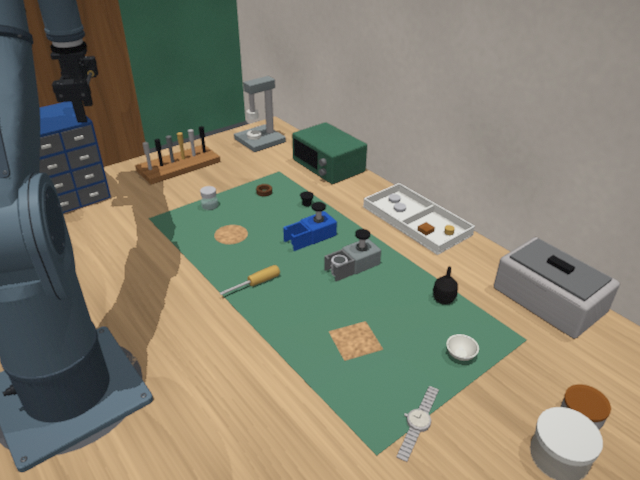

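The top view shows two dispensers, a blue decoy (256,220) and the grey one (321,213), and two pads, square (404,280) and round (199,292). I choose the grey dispenser with its black cap near (322,200), and the square pad. Next is a close crop to check the choice, plus measurements.

Run:
```python
from h import *
c=cam("top"); s=cam("side"); I=c["image"]
hsv=cv2.cvtColor(I,cv2.COLOR_RGB2HSV); H,S,V=cv2.split(hsv)
def big(m,box):
    M=np.zeros_like(m,np.uint8);x0,y0,x1,y1=box;M[y0:y1,x0:x1]=m[y0:y1,x0:x1]
    k=max(cv2.findContours(M,cv2.RETR_EXTERNAL,cv2.CHAIN_APPROX_NONE)[0],key=cv2.contourArea);return k
# pad
k=big((H<25)&(S>60)&(V>60),(370,245,440,315)); r=cv2.minAreaRect(k)
P=np.array([onz(c,*p,.001)[:2] for p in cv2.boxPoints(r)]);print("pad",P.round(4).tolist(),P.mean(0),[np.linalg.norm(P[i]-P[i-1]) for i in range(4)])
# dispenser, caps
k=big((S<60)&(V>40),(295,175,350,255)); r=cv2.minAreaRect(k); print("grey",r)
k=big(V<40,(305,180,340,215)); (u,v),rad=cv2.minEnclosingCircle(k);print("cap px",u,v,rad,onz(c,u,v,.084))
J=s["image"];k2=cv2.cvtColor(J,cv2.COLOR_RGB2HSV)
def bigS(m,box):
    M=np.zeros(m.shape,np.uint8);x0,y0,x1,y1=box;M[y0:y1,x0:x1]=m[y0:y1,x0:x1]
    return max(cv2.findContours(M,cv2.RETR_EXTERNAL,cv2.CHAIN_APPROX_NONE)[0],key=cv2.contourArea)
q=bigS(k2[:,:,2]<45,(350,225,376,242)); b=cv2.boundingRect(q);print("side cap",b)
u2,v2=b[0]+b[2]/2-.5,b[1]+b[3]/2-.5
o1,d1=ray(c,u,v);o2,d2=ray(s,u2,v2)
A=np.stack([d1,-d2],1);x=np.linalg.lstsq(A,o2-o1,rcond=None)[0];print("tri",o1+d1*x[0],o2+d2*x[1])
a=cv2.resize(I[170:260,235:345],None,fx=5,fy=5,interpolation=cv2.INTER_CUBIC)
bb=cv2.resize(J[210:300,300:400],None,fx=3,fy=3,interpolation=cv2.INTER_CUBIC)
o=np.zeros((450,850,3),np.uint8);o[:,:550]=a;o[:270,550:]=bb
cv2.imwrite("pics/crop.png",cv2.resize(o,(800,423))[:,:,::-1])
```

```text
pad [[0.4446, -0.1642], [0.5212, -0.1893], [0.4977, -0.2668], [0.4217, -0.2407]] [ 0.47128901 -0.21525475] [np.float64(0.0798723808145257), np.float64(0.08057201352368937), np.float64(0.08101837743141893), np.float64(0.08034455990841634)]
grey ((321.9999694824219, 217.49998474121094), (25.999996185302734, 56.99999237060547), 0.0)
cap px 321.5 203.0 5.852449893951416 [ 0.62973486 -0.04099541  0.084     ]
side cap (356, 230, 14, 9)
tri [ 0.63051101 -0.04108766  0.08120821] [ 0.63747993 -0.04577209  0.08330045]
```

View pics/crop.png

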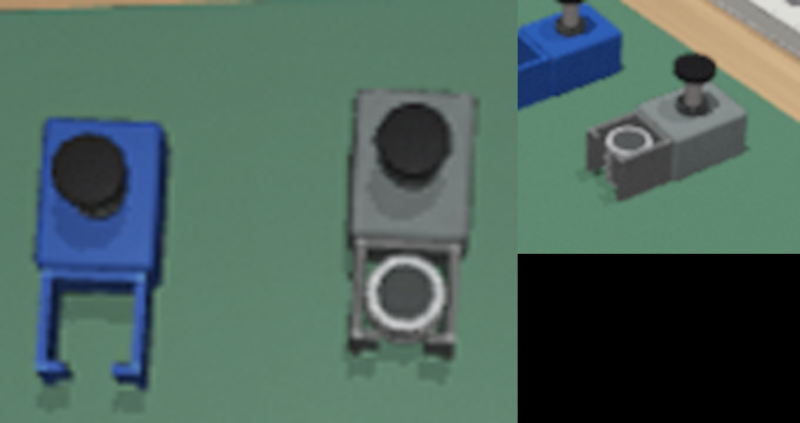

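The crop confirms the grey dispenser: magazine with tins to the front, ring at crop (405,293), and black cap at crop (413,142). The blue one has an empty magazine. Converting these crop points to the dispenser pose.

Run:
```python
from h import *
c=cam("top");k=800/850*5
g=lambda x,y,z:onz(c,235+x/k-.4,170+y/k-.4,z)
cap=g(413,141,.086);tin=g(405,293,.036);print("cap",cap,"tin",tin)
for p in[(357,92),(475,96),(351,240),(465,245)]:print(g(*p,.044))
d=(cap-tin)[:2];print(np.linalg.norm(d),np.degrees(np.arctan2(d[1],d[0])))
print(onz(c,287,320),onz(c,287,300),onz(c,286,285))
s=env.get_state();print(s["tcp_pos"],s["ee_rot"])
from scipy.spatial.transform import Rotation as R
print(R.from_euler("xyz",s["ee_rot"]).as_matrix().round(3))
```

```text
cap [ 0.6365369  -0.04309063  0.086     ] tin [ 0.57844875 -0.03764531  0.036     ]
[ 0.6732802  -0.01968667  0.044     ]
[ 0.66894605 -0.07444119  0.044     ]
[ 0.60268583 -0.01383897  0.044     ]
[ 0.59802469 -0.06601658  0.044     ]
0.05834282865831832 -5.355383046000121
[0.39463781 0.04340101 0.        ] [0.43765466 0.04192708 0.        ] [0.47047292 0.04299639 0.        ]
[0.29130335 0.58092233 0.40435398] [-3.14090427e+00  8.51838010e-05  2.67684095e+00]
[[-0.894  0.448 -0.   ]
 [ 0.448  0.894 -0.001]
 [-0.    -0.001 -1.   ]]
```

move_arm([
  [[0,0,0,0,0,-6.45,-1],[0,0,0,0,0,-6.45,-1],[-3.2,-3.5,0,0,0,0,-1],[-3.2,-3.5,0,0,0,0,-1],[-3.2,-3.5,0,0,0,0,-1]],
])

```text
t: 0.75
tcp_pos: [0.3602, 0.4547, 0.4046]
ee_rot: [-3.141, 0.0, 2.903]
contact_force: [0.8, -0.4, 0.2]
gripper_width: 0.0507
grasp_force: 0.0
```

move_arm([
  [[-3.2,-3.5,0,0,0,0,-1],[-3.2,-3.5,0,0,0,0,-1],[-3.2,-3.5,0,0,0,0,-1],[-3.2,-3.5,0,0,0,0,-1],[-3.2,-3.5,0,0,0,0,-1]],
])

```text
t: 1.25
tcp_pos: [0.4742, 0.2464, 0.4049]
ee_rot: [3.141, 0.0, 2.902]
contact_force: [0.7, 0.3, -0.4]
gripper_width: 0.0105
grasp_force: 0.0
```

move_arm([
  [[-3.2,-3.5,0,0,0,0,-1],[-3.2,-3.5,0,0,0,0,-1],[-3.2,-3.5,0,0,0,0,-1],[-3.2,-3.5,0,0,0,0,-1],[0,0,0,0,0,0,-1]],
])

```text
t: 1.75
tcp_pos: [0.5669, 0.0744, 0.4049]
ee_rot: [-3.138, 0.003, 2.892]
contact_force: [-0.7, -0.6, 1.0]
gripper_width: 0.0005
grasp_force: 0.0
```

move_arm([
  [[-3.3,-3.2,0,0,0,0,-1],[-3.3,-3.2,0,0,0,0,-1],[-3.3,-3.2,3,0,0,0,-1],[0,0,4,0,0,0,-1],[0,0,4,0,0,0,-1]],
])

```text
t: 2.25
tcp_pos: [0.6364, -0.0327, 0.2964]
ee_rot: [-3.142, 0.002, 2.899]
contact_force: [0.2, 0.6, -0.0]
gripper_width: 0.0001
grasp_force: 0.0
```

move_arm([
  [[0,0,0,0,0,0,-1],[0,0,0,0,0,0,-1]],
])

```text
t: 2.45
tcp_pos: [0.6359, -0.0308, 0.2978]
ee_rot: [-3.142, -0.001, 2.903]
contact_force: [0.3, -0.2, 1.1]
gripper_width: 0.0004
grasp_force: 0.0
```

move_arm([
  [[-0.3,-1.2,2.5,0,0,0,-1],[0,0,1.5,0,0,0,-1],[0,0,0,0,0,0,-1]],
])

```text
t: 2.75
tcp_pos: [0.6356, -0.0434, 0.2571]
ee_rot: [-3.141, -0.001, 2.902]
contact_force: [0.3, -0.7, -0.2]
gripper_width: 0.0003
grasp_force: 0.0
```

Run:
```python
from h import *
c=cam("top")["image"];s=cam("side")["image"]
f=lambda I:cv2.resize(I,(400,400),interpolation=cv2.INTER_CUBIC)
o=np.hstack([f(c[150:270,260:380]),f(s[180:300,300:420])]);cv2.imwrite("pics/press.png",o[:,:,::-1]);print(env.get_state()["tcp_pos"])
```

```text
[ 0.63643917 -0.04302659  0.25859769]
```

View pics/press.png

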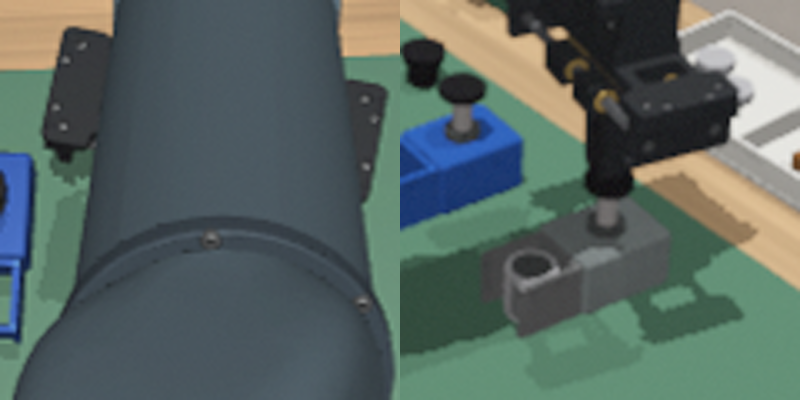

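The side view shows the fingertips (610,170) centred just above the cap (610,185), and the top view is blocked by the arm. I press now.

move_arm([
  [[0,0,0.7,0,0,0,-1],[0,0,0.7,0,0,0,-1],[0,0,0.7,0,0,0,-1],[0,0,0.5,0,0,0,-1],[0,0,0,0,0,0,-1]],
])

```text
t: 3.35
tcp_pos: [0.6372, -0.0432, 0.2324]
ee_rot: [3.14, 0.003, 2.903]
contact_force: [0.5, 0.6, 7.3]
gripper_width: 0.0006
grasp_force: 3.6
```

move_arm([
  [[0,0,0.3,0,0,0,-1],[0,0,0.3,0,0,0,-1],[0,0,0,0,0,0,-1],[0,0,0,0,0,0,-1]],
])

```text
t: 3.75
tcp_pos: [0.6372, -0.0432, 0.2275]
ee_rot: [3.14, 0.003, 2.902]
contact_force: [-1.3, 0.6, 12.0]
gripper_width: 0.0003
grasp_force: 6.0
```

move_arm([
  [[0,0,0.2,0,0,0,-1],[0,0,0,0,0,0,-1],[0,0,0,0,0,0,-1]],
])

```text
t: 4.05
tcp_pos: [0.6374, -0.0433, 0.2273]
ee_rot: [3.14, 0.004, 2.902]
contact_force: [-7.3, 0.5, 27.4]
gripper_width: 0.0005
grasp_force: 13.6
```

move_arm([
  [[0,0,-1.2,0,0,0,-1],[0,0,-1.2,0,0,0,-1],[0,0,-2,0,0,0,-1],[0,0,-4,0,0,0,-1],[0,0,-3,0,0,0,-1]],
])

```text
t: 4.55
tcp_pos: [0.6359, -0.0437, 0.3391]
ee_rot: [-3.142, 0.0, 2.902]
contact_force: [1.0, 0.3, 0.5]
gripper_width: 0.0008
grasp_force: 0.0
```

move_arm([
  [[2,4,0,0,0,0,-1],[2,4,0,0,0,0,-1],[2,4,0,0,0,0,-1],[2,4,0,0,0,0,0.5],[0,4,0,0,0,0,0.5]],
])

```text
t: 5.05
tcp_pos: [0.6035, 0.1721, 0.3374]
ee_rot: [-3.141, -0.003, 2.904]
contact_force: [-0.4, -0.3, 0.4]
gripper_width: 0.0145
grasp_force: 0.0
```

move_arm([
  [[0,2,0,0,0,0,0.5],[0,0,0,0,0,0,0.5],[0,0,0,0,0,0,0.5]],
])

```text
t: 5.35
tcp_pos: [0.6107, 0.1873, 0.3371]
ee_rot: [-3.14, 0.0, 2.901]
contact_force: [0.3, -1.1, -0.5]
gripper_width: 0.038
grasp_force: 0.0
```

Run:
```python
from h import *
c=cam("top");s=cam("side")
f=lambda I:cv2.resize(I,(400,400),interpolation=cv2.INTER_CUBIC)
o=np.hstack([f(c["image"][180:280,270:370]),f(s["image"][210:310,280:380])]);cv2.imwrite("pics/out.png",o[:,:,::-1]);print(env.get_state()["tcp_pos"],env.get_state()["gripper_width"])
print(proj(c,(.516,-.031,.012)),proj(s,(.516,-.031,.012)))
```

```text
[0.61082659 0.18617977 0.33725123] 0.04637387278712252
(np.float64(318.7996951494636), np.float64(262.1626692183461)) (np.float64(314.44276325922993), np.float64(277.5789144185577))
```

View pics/out.png

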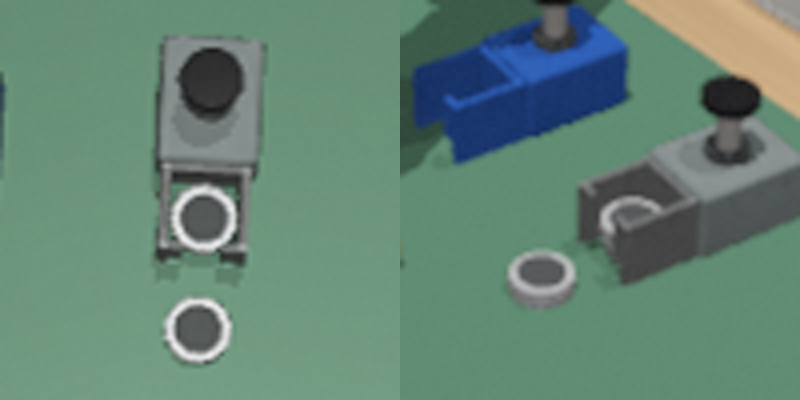

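One tin is out at crop (198,330), i.e. top px (319,262), on the expected exit spot. The plunger is back up and the other tins are in the magazine. I'll move above the tin and straddle it so the trailing pad can push.

move_arm([
  [[0.8,-4.7,0,0,0,0,0.5],[0.8,-4.7,0,0,0,0,0.5],[0.8,-4.7,0,0,0,0,0.5],[0.8,-4.7,0,0,0,0,0.5],[0.8,-4.6,0,0,0,0,0.5]],
])

```text
t: 5.95
tcp_pos: [0.5145, -0.0326, 0.3376]
ee_rot: [-3.141, 0.0, 2.899]
contact_force: [0.1, -0.7, 0.1]
gripper_width: 0.066
grasp_force: 0.0
```

move_arm([
  [[0,0,4,0,0,0,0.5],[0,0,4,0,0,0,0.5],[0,0,2,0,0,0,0.5],[0,0,0,0,0,0,0.5],[0,0,0,0,0,0,0.5]],
])

```text
t: 6.45
tcp_pos: [0.516, -0.0302, 0.2379]
ee_rot: [-3.141, 0.0, 2.9]
contact_force: [1.5, -0.6, -0.4]
gripper_width: 0.0659
grasp_force: 0.0
```

move_arm([
  [[0,0,2.5,0,0,0,0.5],[0,0,2.5,0,0,0,0.5],[0,0,1.2,0,0,0,0.5],[0,0,0.5,0,0,0,0.5],[0,0,0,0,0,0,0.5]],
])

```text
t: 6.95
tcp_pos: [0.5164, -0.0291, 0.1709]
ee_rot: [3.142, 0.001, 2.902]
contact_force: [0.5, 1.0, 0.6]
gripper_width: 0.0661
grasp_force: 0.0
```

Run:
```python
from h import *
s=cam("side")
cv2.imwrite("pics/str.png",cv2.resize(s["image"][200:350,230:400],(680,600),interpolation=cv2.INTER_CUBIC)[:,:,::-1]);print(env.get_state()["tcp_pos"],env.get_state()["contact_force"])
```

```text
[ 0.51658264 -0.02905377  0.17127534] [-0.86864536  0.66629797  0.19699478]
```

View pics/str.png

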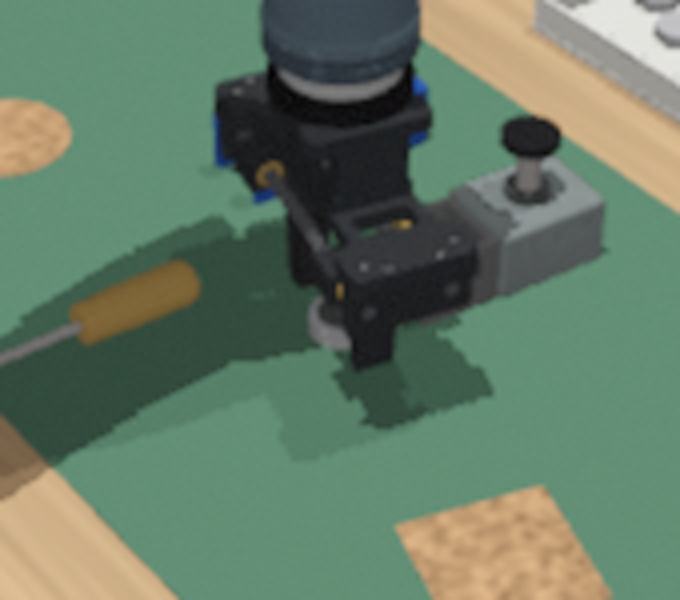

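The fingers straddle the tin, which is visible at crop (335,320), clear of the magazine. I push along tool -y.

move_arm([
  [[0,-1,0,0,0,0,0.5],[0,-1,0,0,0,0,0.5],[0,-1.5,0,0,0,0,0.5],[0,-1.5,0,0,0,0,0.5],[0,-1.5,0,0,0,0,0.5]],
])

```text
t: 7.5
tcp_pos: [0.5004, -0.0937, 0.171]
ee_rot: [-3.141, 0.001, 2.901]
contact_force: [0.4, 0.3, -0.1]
gripper_width: 0.066
grasp_force: 0.1
```

move_arm([
  [[0,-1.5,0,0,0,0,0.5],[0,-1.5,0,0,0,0,0.5],[0,-1.5,0,0,0,0,0.5],[0,-1,0,0,0,0,0.5],[0,-0.5,0,0,0,0,0.5]],
])

```text
t: 8.0
tcp_pos: [0.486, -0.152, 0.1708]
ee_rot: [-3.141, 0.001, 2.9]
contact_force: [0.1, 0.3, -0.2]
gripper_width: 0.0661
grasp_force: 0.2
```

Run:
```python
from h import *
s=cam("side")
cv2.imwrite("pics/mid.png",cv2.resize(s["image"][230:380,250:420],(680,600),interpolation=cv2.INTER_CUBIC)[:,:,::-1]);print(env.get_state()["tcp_pos"],env.get_state()["contact_force"])
```

```text
[ 0.48591887 -0.15210356  0.1706733 ] [ 0.18005008 -0.45721181  0.26139076]
```

View pics/mid.png

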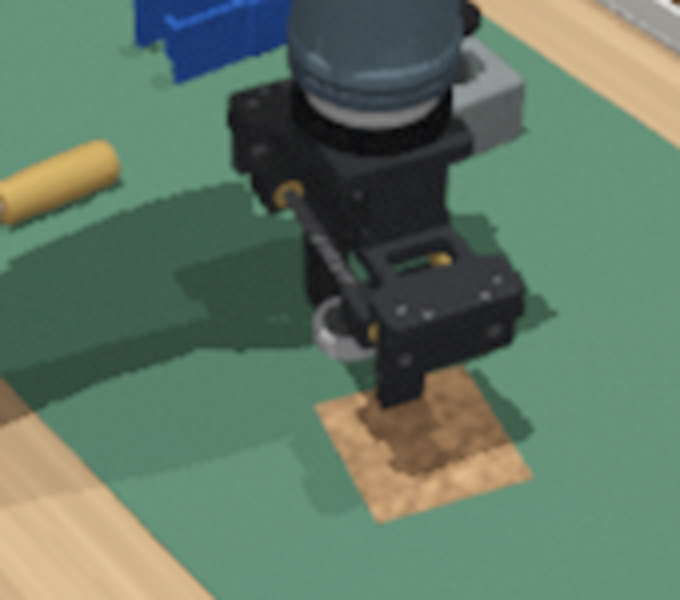

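The tin (345,330 in the crop) stays against the trailing pad and on line for the pad. About 80 mm is left.

move_arm([
  [[0,-1,0,0,0,0,0.5],[0,-1.5,0,0,0,0,0.5],[0,-1.5,0,0,0,0,0.5],[0,-1.5,0,0,0,0,0.5],[0,-1,0,0,0,0,0.5]],
])

```text
t: 8.55
tcp_pos: [0.4707, -0.2145, 0.1704]
ee_rot: [-3.141, 0.0, 2.902]
contact_force: [0.1, 0.5, 0.5]
gripper_width: 0.0659
grasp_force: 0.1
```

move_arm([
  [[0,-0.7,0,0,0,0,0.5],[0,-0.5,0,0,0,0,0.5],[0,-0.3,0,0,0,0,0.5],[0,0,0,0,0,0,0.5],[0,0.3,0,0,0,0,0.5]],
])

```text
t: 9.05
tcp_pos: [0.4682, -0.225, 0.1704]
ee_rot: [3.142, -0.0, 2.902]
contact_force: [-0.2, -0.2, -0.0]
gripper_width: 0.0663
grasp_force: 0.0
```

move_arm([
  [[0,0.3,0,0,0,0,0.5],[0,0,-3,0,0,0,0.5],[0,0,-4,0,0,0,0.5],[0,0,-5,0,0,0,0.5],[0,0,-5,0,0,0,0.5]],
])

```text
t: 9.55
tcp_pos: [0.4686, -0.2213, 0.342]
ee_rot: [3.141, -0.001, 2.903]
contact_force: [-0.1, -0.9, 0.1]
gripper_width: 0.0661
grasp_force: 0.0
```

move_arm([
  [[0,4,0,0,0,0,0.5],[0,4,0,0,0,0,0.5],[0,4,0,0,0,0,0.5],[0,4,0,0,0,0,0.5],[0,4,0,0,0,0,0.5]],
])

```text
t: 10.05
tcp_pos: [0.5163, -0.0256, 0.3405]
ee_rot: [3.141, 0.0, 2.903]
contact_force: [0.9, -0.3, 0.4]
gripper_width: 0.0663
grasp_force: 0.0
```

Run:
```python
from h import *
c=cam("top","pics/end.png");s=cam("side")
k=lambda I:cv2.resize(I,(400,400))
o=np.hstack([k(c["image"][140:340,260:460]),k(s["image"][200:400,250:450])]);cv2.imwrite("pics/endc.png",o[:,:,::-1])
print(env.get_state()["t"],env.get_state()["tcp_pos"],proj(c,(.4713,-.2153,.001)))
```

```text
10.15 [ 0.51716256 -0.02102438  0.34047104] (np.float64(403.40467161662343), np.float64(279.33166927805684))
```

View pics/endc.png

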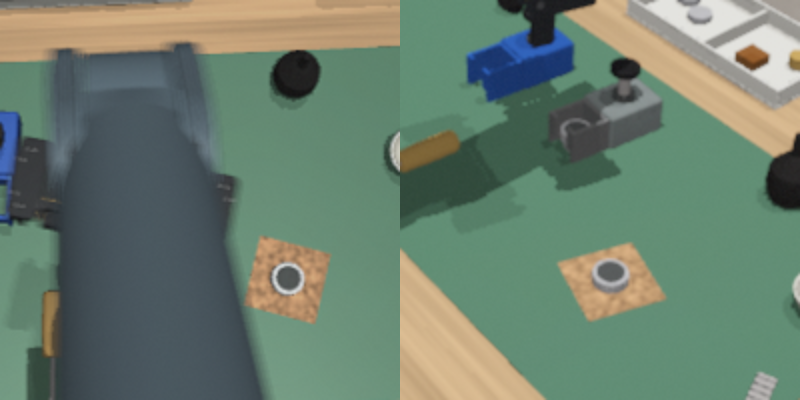

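The tin lies in the middle of the square pad (crop 288,278; pad centre 288,279). The plunger is up, and the other tins and the bystanders in view are in place. I let the arm settle, then hand in.

move_arm([
  [[0,0,0,0,0,0,0.5],[0,0,0,0,0,0,0.5],[0,0,0,0,0,0,0.5]],
])

```text
t: 10.45
tcp_pos: [0.516, -0.0292, 0.3404]
ee_rot: [-3.141, -0.0, 2.9]
contact_force: [1.1, -0.6, -0.1]
gripper_width: 0.0663
grasp_force: 0.0
```

```bash
python3 -c "
from cell import env
print(env.sign_off())"
```

```text
the job is handed in; nothing more can be done
None
```

The job is handed in, with no verdict returned: one tin was ejected and slid flat to the middle of the square cork pad, the plunger is back up, and the other tins stayed in the dispenser.

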